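Stop the support stand rocking on the tie bar

ROBOT

A 6-joint arm with a two-finger parallel gripper is mounted at the origin on the work surface. World frame = base frame: x ahead of the robot, y to its left, z up, the work surface at z = 0. Lengths are in m, angles in rad, forces in N, time in s.
With the tool pointing down it reaches from about 0.35 to 0.85 m from the base axis. Payload 8.1 kg.
Tool frame: the origin (TCP) lies at the very end of the fingers, on their centre line; the grasp point (between the pads) lies 19 mm behind it; z points along the fingers, y is the line along which they close (so a half turn about z gives the same grasp; the last joint's range is limited). The gripper opens to 93 mm and grips with 3 to 60 N. Pads are 15 mm wide; open, the fingers measure 128 mm over their backs; the gripper's body (75 mm by 188 mm) begins 65 mm behind the grasp point.
Start: joints at [-1.369, 0.13, 1.488, -0, 1.523, -0.085], TCP at [0.17, -0.575, 0.219] pointing down, gripper open.
Joint ranges: [-2.96, 2.96], [-0.89, 2.26], [0.02, 2.5], [-1.34, 4.48], [0, 2.73], [-2.66, 2.66]. Speed limits (rad/s): [2.39, 2.39, 2.79, 3.14, 3.14, 3.14].

INTERFACE

Orientations are given as a rotation vector (axis times angle).
In Python, from plant import robot gives the robot as it stands. The module is installed in compiled form; this text tells all that it offers.
- The arm moves only by the tool play_rows, never from a script. Its argument "increments" is text: rows parted by semicolons, each of 5 numbers parted by spaces: the shift along the tool's x, y, z in mm, then the turn about the tool's z in degrees, then the closure, from -1 (fully open) to 1 (shut). In form: dx dy dz yaw claw; .... A call has 1 to 20 rows; each row is the pose to reach, as a shift and turn from the pose commanded when the call began, along the tool's axes at that moment; what a row does not reach only later rows make up. A row lasts 1/10 s, in which the tool goes at most 50 mm and 8.59 degrees, less where a joint would pass 70% of its speed; a pose out of reach is approached as far as the arm can. A call with a gripper value outside its range is refused whole. The fingers move at their own pace and stop on an object; "force" is the grip in N (left out, the last holds). Time passes only in rows, so rows that repeat a pose let the fingers close. It gives the time, the measured TCP pose, the force, the opening and the grip force at its end, in the units of the state.
- robot.read_state(): the state, without advancing time (a new reading comes with each control period).
- robot.read_camera(name): name is "scene" or "top" or "wrist"; returns the picture (400x640x3 uint8, blue, green, red); there is no depth.
- robot.calibration(name): a dict with "vertical_fov" (degrees; the focal length in pixels is half the picture's height over the tangent of half this angle, whatever the lens; pixels are square), "cx", "cy" (the principal point, pixels), "rvec" (rotation vector, rad) and "tvec" (3), from world to camera coordinates, as OpenCV has them. Camera axes: x right, y down, z forward; pixel columns grow to the right and rows downward; lengths in m; the calibration is good to about 2 mm. The wrist camera is an equidistant fisheye: a pixel r from the principal point sees the ray r / f radians off the axis. A picture is of the moment at which its call begins: read the wrist's pose just before it. calibration takes no time and is no camera call; for the wrist camera it gives the pose at the moment of the call.
- robot.close_job(): hands the job in; it is judged then, once.
Trained networks look in the newest picture that a camera, given by its name, has taken for a name from the list of things; names that differ only in an ending like _2 or _b are one class to them, and where a whole thing is asked for, a point or a joint stands for the part that bears it (a point fixed in the world has none). Each returns a list of dicts, best first, with "conf" (0 to 1); they miss things now and then, are a little off and sometimes report something else, mostly with a low value. They report only what shows in the picture. A call takes as long as a camera call. They do not tell look-alikes from the thing itself.
- robot.recognise(camera, query): "centre" ([x, y, z] in m, in world coordinates, good to about 4 mm: the middle of the surface that is visible of it).
- robot.regions_of(camera, query): "pixels" (400x640 bool, what is visible of it).
- robot.landmark_of(camera, query): "centre" ([x, y, z] in m, in world coordinates, good to about 4 mm: a listed point, or the origin of a listed thing).
The state is a dict: "t": time; "q": joint angles; "dq": joint speeds; "joint_torque": joint torques, N m; "tool_pos": TCP position; "orientation": TCP orientation; "force": force on the tool from outside, world axes, zero at the start; "wrist_torque": the same for the moment, N m; "opening": finger opening in m; "gripper_force": force on a finger pad.
Only numpy, scipy, OpenCV 4.12 (cv2) and the standard library are available. Lean on these libraries where they do the work, as an engineer would, in place of code of your own. Each camera call takes 0.05 s, during which the arm holds its last target. There are 200 camera calls.

TASK

The four-legged support stand with the square post has been put down crooked, two of its feet perched on the flat tie bar bolted to the shelf, so it rocks. Turn it about its post, roughly where it is and without lifting it more than a finger's width or so off the shelf, until it straddles the bar with two feet on each side, all four flat on the shelf, and leave it standing steady and upright. Leave the three-legged stand alone.

Things in the scene. Friction and masses are not known exactly. Their poses are not given: they have to be found in the camera images.
- stand: loose dark steel four-legged stand, under 0.9 kg, 125 mm tall. Origin: centre of its feet, at their undersides; z up the post. Square post 30 x 30 mm (faces square to x, y) from z = 55 to 115, saddle lips no wider to 125. Splayed legs below z = 70. Four round feet, 18 across, 6 thick, at x, y = +-48 mm. Starts leaning 7 degrees, yawed about 45 to the bar; any orientation square to the bar will do.
- tie_bar: flat steel bar fixed on the shelf, 300 mm long (x), 40 wide (y), 8 thick (z), a low bolt head near each end. Origin: centre of its underside, level with the shelf's top, so a foot flat on the shelf is at z = 0; x runs along the bar, z up. At the start two diagonally opposite feet of the four-legged stand rest on it.
- tripod: a bystander: loose dark steel three-legged stand, 96 mm tall, round post (30 mm) with a round cap (44 mm), three feet on a circle of 50 mm radius, standing firm well clear of the bar on one side. Origin: centre between its feet, at their undersides.
There are look-alikes about, which are no part of the job. What is shaped like the stand but green or orange is not meant.

How it is judged:
At the end, for the whole second after the job is handed in: The four-legged stand is at rest, upright within 2 degrees, its feet down on the shelf (origin less than 3 mm above the shelf), its centre within 25 mm of the bar's centre line, so that it straddles the bar, and within 50 mm of where it started (z of stand in the frame of tie_bar below 0.003 m and angle between stand's own z axis and vertical below 0.035 rad and y of stand in the frame of tie_bar between -0.025 and 0.025 m and distance of stand from where it was at the start of the episode below 0.05 m and linear speed of stand below 0.02 m/s and angular speed of stand below 0.1 rad/s); the robot touches nothing.
It fails at once if the four-legged stand is lifted more than 35 mm off the shelf (z of stand in the frame of tie_bar above 0.035 m).
It fails at once if the four-legged stand is tipped over (leans more than 30 degrees) (angle between stand's own z axis and vertical above 0.52 rad).
It fails at once if the three-legged stand is moved more than 15 mm (distance of tripod from where it was at the start of the episode above 0.015 m).
It also fails if it takes over 32 s, if anything falls off the work surface, if the arm or the gripper's body presses on something with over 40 N, if the wrist force passes 120 N, or if a joint passes its speed limit or range.

## Working session

There is one attempt and no reset: what is moved stays moved. The work goes in short steps, Python scripts to look and compute and a tool call to move; the robot and the scene stay as the last step left them, time stands still between calls to the robot, and variables do not carry over. Pictures are saved under pics/ and viewed, at most 10 in all, crops included, and the job is handed in when it is done.

Besides the shell and the picture viewer there is one more tool, called after "Emit:" by a JSON object that holds its "name" and its "arguments", one argument or row to a line. play_rows: Moves the arm, as the interface text tells. Its arguments: {"type":"object","properties":{"increments":{"type":"string"},"force":{"type":"number"}},"required":["increments"]}

```bash
mkdir -p pics; python3 - <<'E'
from plant import robot
import cv2,numpy as np
for c in("scene","top"):
    cv2.imwrite(f"pics/{c}0.png",robot.read_camera(c))
    for q in("stand","tie_bar","tripod"):
        for f in("recognise","landmark_of"):
            print(c,q,f,[(np.round(d["centre"],3).tolist(),round(d["conf"],2)) for d in getattr(robot,f)(c,q)])
    k=robot.calibration(c);print({a:np.round(b,4).tolist() for a,b in k.items()})
s=robot.read_state();print(s["t"],s["tool_pos"],s["orientation"],s["opening"])
a=cv2.imread("pics/scene0.png");b=cv2.imread("pics/top0.png")
E
```

```text
scene stand recognise [([0.377, 0.22, 0.059], 0.9), ([0.538, 0.029, 0.066], 0.71)]
scene stand landmark_of [([0.351, 0.002, 0.0], 0.81), ([0.363, 0.228, -0.0], 0.6), ([0.532, 0.041, 0.007], 0.59)]
scene tie_bar recognise [([0.523, 0.004, 0.01], 0.79)]
scene tie_bar landmark_of [([0.52, 0.021, -0.001], 0.7)]
scene tripod recognise [([0.51, 0.308, 0.056], 0.94)]
scene tripod landmark_of [([0.504, 0.312, -0.002], 0.69)]
{'vertical_fov': 47.2192, 'cx': 309.2109, 'cy': 208.7994, 'rvec': [2.4483, 0.8422, -0.2552], 'tvec': [-0.3689, -0.2189, 1.1071]}
top stand recognise [([0.526, 0.041, 0.062], 0.79), ([0.346, -0.001, 0.05], 0.62), ([0.358, 0.221, 0.06], 0.62)]
top stand landmark_of [([0.534, 0.042, 0.009], 0.9), ([0.348, 0.001, 0.002], 0.85)]
top tie_bar recognise [([0.515, 0.004, 0.012], 0.75)]
top tie_bar landmark_of [([0.524, 0.022, 0.001], 0.94)]
top tripod recognise [([0.5, 0.311, 0.096], 0.87)]
top tripod landmark_of [([0.5, 0.314, -0.0], 0.83)]
{'vertical_fov': 54.3786, 'cx': 323.165, 'cy': 198.7114, 'rvec': [2.1638, -2.1894, 0.1136], 'tvec': [0.0022, 0.4585, 0.8585]}
0.7 [ 0.16974581 -0.57552332  0.21870574] [ 3.10923722e+00  4.48921028e-01 -1.22904942e-05] 0.09266532180819492
```

View pics/scene0.png

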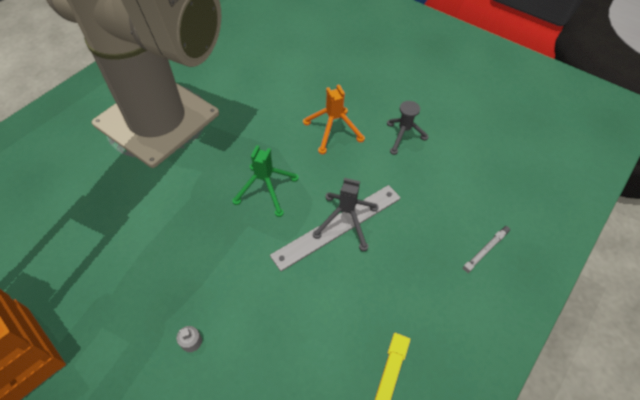

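View pics/top0.png

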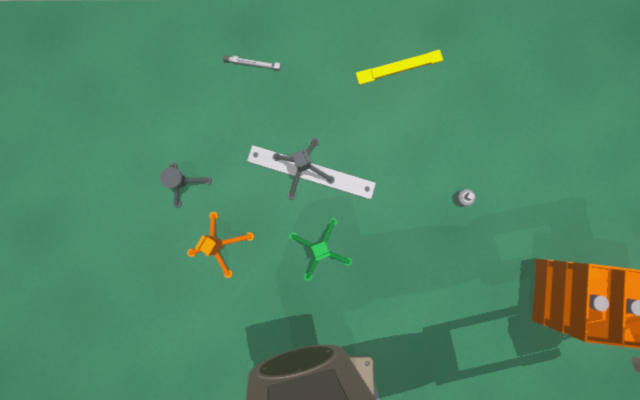

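Look-alikes for the stand are:
- green: scene (262,170), top (320,250)
- orange: scene (335,105), top (210,245)
- dark tripod: scene (408,115), top (173,180)

The dark four-legged stand on the bar, at scene (348,205) and top (303,162), is the one I want. I'll check it in a crop.

```bash
cat > h.py <<'E'
from plant import robot
import cv2,numpy as np
def ray(c,uv,z,k=None):
    k=k or robot.calibration(c);f=200/np.tan(np.radians(k["vertical_fov"])/2)
    R=cv2.Rodrigues(np.array(k["rvec"],float))[0];t=np.array(k["tvec"],float).ravel()
    x=(np.array(uv,float)-[k["cx"],k["cy"]])/f
    if c=="wrist":
        r=np.linalg.norm(x);d=np.r_[x/r*np.sin(r),np.cos(r)]
    else: d=np.r_[x,1]
    d=R.T@d;o=-R.T@t
    return o+d*(z-o[2])/d[2]
E
python3 - <<'E'
from h import *
a=cv2.imread("pics/top0.png")[125:215,240:385];cv2.imwrite("pics/crop.png",cv2.resize(a,None,fx=5,fy=5,interpolation=cv2.INTER_CUBIC))
m=robot.regions_of("top","tie_bar")[0]["pixels"]
p=cv2.findNonZero(m.astype(np.uint8));r=cv2.boxPoints(cv2.minAreaRect(p))
w=np.array([ray("top",q,.008)[:2] for q in r]);print(r,w.round(4),w.mean(0))
for i in range(2):e=w[i+1]-w[i];print(np.linalg.norm(e),np.degrees(np.arctan2(e[1],e[0])))
E
```

```text
[[246.3945  162.01836]
 [251.78897 144.0367 ]
 [376.19266 181.3578 ]
 [370.7982  199.33946]] [[ 0.5471  0.1733]
 [ 0.5894  0.1611]
 [ 0.4987 -0.1262]
 [ 0.4571 -0.1128]] [0.52308691 0.02386222]
0.043988392846466995 -16.15428857161993
0.3013102781838797 -107.51743204323718
```

View pics/crop.png

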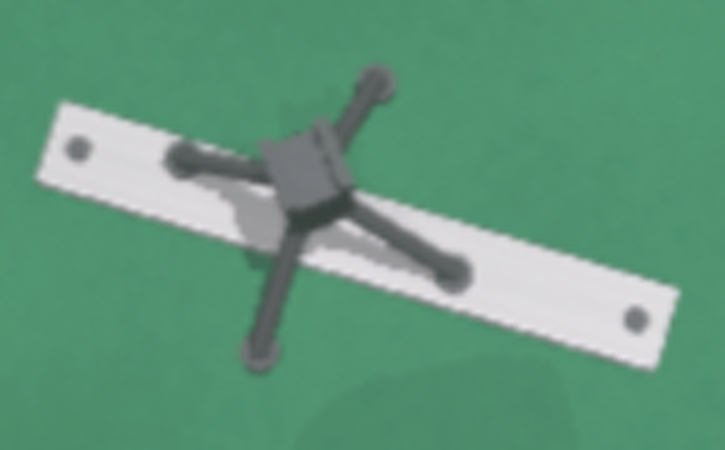

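The crop shows the dark stand with its left and right feet, crop (183,159) and (455,272), on the bar. The other two are at (376,85) and (260,352), and the post top is near (307,167). That confirms the choice.

```bash
python3 - <<'E'
from h import *
from scipy.spatial.transform import Rotation as R
g=lambda u,v,z:ray("top",(u/5+240,v/5+125),z)
B=g(183,159,.014);D=g(455,272,.014)
print("B,D",B,D,np.linalg.norm(B-D),"mid",(B+D)/2)
for za,zc in((.006,.022),(.022,.006)):
    A=g(376,85,za);C=g(260,352,zc);print("A,C",A,C,np.linalg.norm(A-C),"mid",(A+C)/2)
for z in(.115,.125):print("post",g(307,167,z))
d=B-D;print("BD ang",np.degrees(np.arctan2(d[1],d[0])))
d=A-C;print("AC ang",np.degrees(np.arctan2(d[1],d[0])))
# top edges
q=[g(*c,.12)[:2] for c in((267,145),(322,122),(350,190),(292,212))]
for i in range(4):
    e=q[(i+1)%4]-q[i];print(np.degrees(np.arctan2(e[1],e[0])),np.linalg.norm(e))
s=robot.read_state();M=R.from_rotvec(s["orientation"]).as_matrix();print(M.round(3),s["tool_pos"])
print(np.degrees(np.arctan2(M[1,1],M[0,1])))
k=robot.calibration("wrist");print(k)
E
```

```text
B,D [0.5574249  0.10284124 0.014     ] [ 0.50352342 -0.02172525  0.014     ] 0.13572833389107317 mid [0.53047416 0.04055799 0.014     ]
A,C [0.59321027 0.01368316 0.006     ] [0.46680442 0.06723333 0.022     ] 0.13821020092497738 mid [0.53000735 0.04045824 0.014     ]
A,C [0.58929035 0.01352902 0.022     ] [0.46848773 0.06836812 0.006     ] 0.13362858695318994 mid [0.52888904 0.04094857 0.014     ]
post [0.53270283 0.04113055 0.115     ]
post [0.53068447 0.04067037 0.125     ]
BD ang 66.60125977042746
AC ang -24.41596967623915
-67.51905219366506 0.024223237404946054
-158.41750985802537 0.03024662552431442
110.43940166312387 0.025116621588635934
19.843874961841603 0.02937926061301951
[[ 0.959  0.283  0.   ]
 [ 0.283 -0.959 -0.   ]
 [ 0.     0.    -1.   ]] [ 0.169743   -0.57549644  0.21864821]
-73.56737676620624
{'vertical_fov': 65.70646984690485, 'cx': 316.69178423839577, 'cy': 201.6497010559681, 'rvec': array([-2.32915207,  1.74253445,  0.24334935]), 'tvec': array([-0.60083173, -0.03285393,  0.39038075])}
```

Emit:
{"name": "play_rows", "arguments": {
  "increments": "130 -122 0 -2 -1;260 -244 0 -4 -1;390 -366 0 -4 -1;520 -488 0 -4 -1;520 -488 0 -4 -1;520 -488 0 -4 -1;520 -488 0 -4 -1;520 -488 0 -4 -1;520 -488 0 -4 -1;520 -488 0 -4 -1;520 -488 0 -4 -1;520 -488 0 -4 -1;520 -488 0 -4 -1;520 -488 0 -4 -1;520 -488 0 -4 -1;520 -488 0 -4 -1;520 -488 0 -4 -1;520 -488 0 -4 -1;520 -488 0 -4 -1",
  "force": 30
}}

```text
t: 2.65
tool_pos: [0.5301, 0.0383, 0.2188]
orientation: [3.092, 0.554, 0.0]
force: [0.1, -0.5, 0.2]
opening: 0.0931
gripper_force: 0.0
```

```bash
python3 - <<'E'
from h import *
from scipy.spatial.transform import Rotation as R
s=robot.read_state();M=R.from_rotvec(s["orientation"]).as_matrix();print(s["t"],s["tool_pos"],np.degrees(np.arctan2(M[1,1],M[0,1])),s["q"],s["dq"])
k=robot.calibration("wrist")
cv2.imwrite("pics/w1.png",robot.read_camera("wrist"))
print({a:np.array(b).tolist() for a,b in k.items()})
for f in("recognise","landmark_of"):print([(np.round(d["centre"],3),d["conf"]) for d in getattr(robot,f)("wrist","stand")])
E
```

```text
2.65 [0.53014199 0.03826965 0.21882912] -69.67968249468991 [-2.42212487e-02 -5.55271816e-02  1.67844084e+00 -2.70945035e-04
  1.51840196e+00  1.19193276e+00] [ 2.46875052e-03  1.89150374e-03 -4.69757083e-03  2.11568612e-03
 -3.27350929e-05  2.54051603e-03]
{'vertical_fov': 65.70646984690485, 'cx': 316.69178423839577, 'cy': 201.6497010559681, 'rvec': [-2.3830971646830346, 1.6599929478257007, 0.2313734570662608], 'tvec': [-0.14869500074544484, 0.4576476787584216, 0.5306200745506308]}
[(array([0.36 , 0.007, 0.082]), 0.61), (array([0.541, 0.044, 0.072]), 0.59), (array([0.379, 0.234, 0.038]), 0.59)]
[(array([ 0.365,  0.233, -0.001]), 0.6), (array([0.529, 0.042, 0.009]), 0.58)]
```

View pics/w1.png

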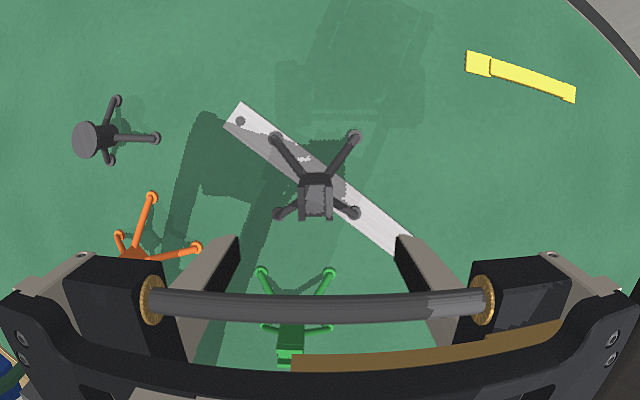

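The wrist view shows the stand at (316,195), with its post square to the jaws and centred between the fingers at (225,270) and (405,270). Its feet are at (274,139), (353,137), (355,213) and (279,214).

```bash
python3 - <<'E'
from h import *
print("top",ray("wrist",(316.5,204),.12))
F=[ray("wrist",p,.014)[:2] for p in((274,139),(353,137),(355,213),(279,214))]
print(F,np.mean(F,0))
for i in range(4):
    e=F[(i+1)%4]-F[i];print(np.degrees(np.arctan2(e[1],e[0])),np.linalg.norm(e))
p,q=ray("wrist",(299,188),.12),ray("wrist",(333,188),.12);e=q-p;print(np.degrees(np.arctan2(e[1],e[0])),np.linalg.norm(e))
b=[ray("wrist",u,.008) for u in((243,101),(412,234))];e=b[1]-b[0];print("bar",np.degrees(np.arctan2(e[1],e[0])))
E
```

```text
top [0.52808483 0.03737786 0.12      ]
[array([0.55739237, 0.10261527]), array([0.592409  , 0.01461398]), array([ 0.50468703, -0.02321825]), array([0.47004855, 0.06654891])] [0.53113424 0.04013998]
-68.30187886506077 0.09471214859940871
-156.67070526363943 0.09553229747835902
111.10012132877802 0.09621832667791004
22.436907549038853 0.09449722222527364
-69.69299518647966 0.02990764455856429
bar -108.03067621823475
```

Emit:
{"name": "play_rows", "arguments": {
  "increments": "0 0 40 -1 -1;0 0 80 -1 -1;0 0 110 -1 -1;0 0 125 -1 -1;0 0 135 -1 -1;0 0 135 -1 -1;0 0 135 -1 -1;0 0 135 -1 0;0 0 135 -1 0.2;0 0 135 -1 0.3;0 0 135 -1 0.5;0 0 135 -1 0.6;0 0 135 -1 0.7;0 0 135 -1 0.8;0 0 135 -1 1;0 0 135 -1 1;0 0 135 -1 1;0 0 135 -1 1",
  "force": 30
}}

```text
t: 4.6
tool_pos: [0.5305, 0.0397, 0.0836]
orientation: [-3.087, -0.584, -0.0]
force: [0.3, 0.7, -1.0]
opening: 0.03
gripper_force: 30.0
```

Emit:
{"name": "play_rows", "arguments": {
  "increments": "0 0 -5 0 1;0 0 -10 0 1;0 0 -14 0 1;0 0 -14 0 1;0 0 -14 4 1;0 0 -14 8 1;0 0 -14 12 1;0 0 -14 16 1;0 0 -14 20 1;0 0 -14 24 1;0 0 -14 28 1;0 0 -14 32 1;0 0 -14 36 1;0 0 -14 39 1;0 0 -14 39 1;0 0 -14 39 1;0 0 -14 39 1"
}}

```text
t: 6.3
tool_pos: [0.5304, 0.0397, 0.0976]
orientation: [-3.105, 0.478, 0.0]
force: [-0.8, 0.3, -4.5]
opening: 0.0297
gripper_force: 30.0
```

```bash
python3 - <<'E'
from h import *
from scipy.spatial.transform import Rotation as R
s=robot.read_state();M=R.from_rotvec(s["orientation"]).as_matrix();print(s["t"],s["tool_pos"],np.degrees(np.arctan2(M[1,1],M[0,1])),s["q"][5],s["force"])
w=robot.read_camera("wrist")[60:270,170:470];sc=robot.read_camera("scene")[150:290,250:430];t=robot.read_camera("top")
f=lambda a:cv2.resize(a,(400,300*1),interpolation=cv2.INTER_CUBIC)
cv2.imwrite("pics/w2.png",np.hstack([f(w),f(sc)]))
for c in("wrist","scene"):print(c,[(np.round(d["centre"],3),d["conf"]) for d in robot.landmark_of(c,"stand")])
E
```

```text
6.3 [0.53039784 0.03968754 0.09757346] -107.49353635933731 1.8543733547143588 [-0.81342275  0.3114202  -4.51443159]
wrist [(array([0.533, 0.041, 0.022]), 0.8)]
scene [(array([0.533, 0.042, 0.025]), 0.82), (array([ 0.362,  0.228, -0.003]), 0.8), (array([0.35 , 0.002, 0.003]), 0.65)]
```

View pics/w2.png

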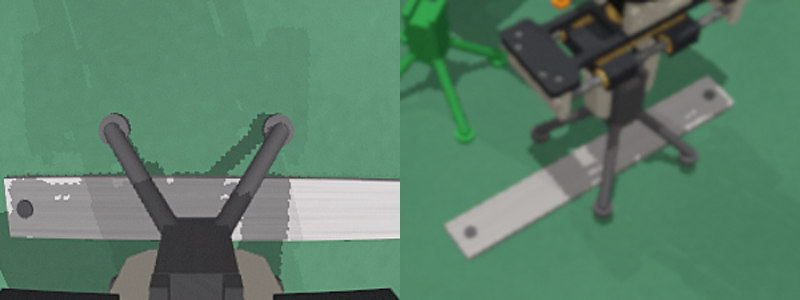

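The stand is lifted, square to the bar and straddling it. The far feet, at (115,128) and (277,128), are clear of the bar edge. Next I lower it gently.

Emit:
{"name": "play_rows", "arguments": {
  "increments": "0 0 5 0 1;0 0 10 0 1;0 0 14 0 1;0 0 16 0 1;0 0 17 0 1;0 0 18 0 1;0 0 19 0 1;0 0 19 0 1;0 0 19 0 1"
}}

```text
t: 7.45
tool_pos: [0.5306, 0.0396, 0.0788]
orientation: [-3.105, 0.48, -0.0]
force: [-0.0, 0.1, -4.0]
opening: 0.0299
gripper_force: 30.0
```

Emit:
{"name": "play_rows", "arguments": {
  "increments": "0 0 1 0 1;0 0 2 0 1;0 0 2 0 1;0 0 2 0 1"
}}

```text
t: 7.85
tool_pos: [0.5304, 0.0397, 0.0766]
orientation: [3.105, -0.48, -0.0]
force: [-0.9, 0.3, -5.6]
opening: 0.0299
gripper_force: 30.0
```

Emit:
{"name": "play_rows", "arguments": {
  "increments": "0 0 1 0 1;0 0 1 0 1;0 0 1 0 1"
}}

```text
t: 8.15
tool_pos: [0.5305, 0.0397, 0.0757]
orientation: [-3.105, 0.48, -0.0]
force: [0.1, 0.7, -4.6]
opening: 0.0298
gripper_force: 30.0
```

Emit:
{"name": "play_rows", "arguments": {
  "increments": "0 0 1 0 1;0 0 1 0 1;0 0 1 0 1"
}}

```text
t: 8.45
tool_pos: [0.5306, 0.0397, 0.0756]
orientation: [3.105, -0.48, 0.0]
force: [-5.5, 0.3, 5.8]
opening: 0.0297
gripper_force: 30.0
```

```bash
python3 - <<'E'
from h import *
print(robot.read_state()["force"])
f=lambda a:cv2.resize(a,(400,300),interpolation=cv2.INTER_CUBIC)
sc=robot.read_camera("scene")[165:265,290:420];w=robot.read_camera("wrist")[60:270,170:470]
cv2.imwrite("pics/w3.png",np.hstack([f(w),f(sc)]))
print(robot.landmark_of("wrist","stand")[0]["centre"],[d["centre"] for d in robot.landmark_of("scene","stand")])
E
```

```text
[-5.51324565  0.27323822  5.80771711]
[0.5324, 0.0408, 0.001] [[0.3537, 0.002, 0.003], [0.5308, 0.0395, 0.0005]]
```

View pics/w3.png

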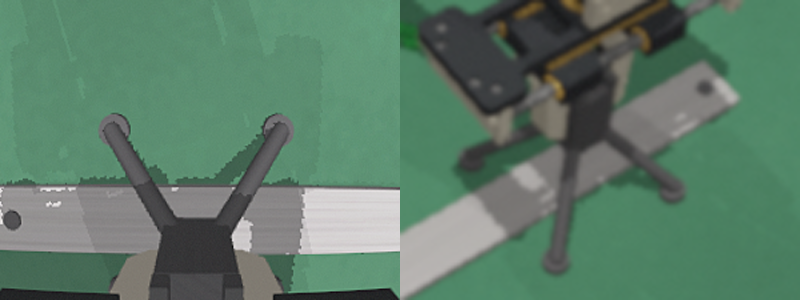

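The feet have touched down: the force went from -4.6 to +5.8 N and the estimated height is about 0. I'll ease the grip and release.

Emit:
{"name": "play_rows", "arguments": {
  "increments": "0 0 0.5 0 1;0 0 0.5 0 1;0 0 0.5 0 1;0 0 0.5 0 1",
  "force": 5
}}

```text
t: 9.05
tool_pos: [0.5309, 0.0396, 0.0752]
orientation: [-3.105, 0.48, -0.002]
force: [-4.2, -0.6, 5.9]
opening: 0.0297
gripper_force: 5.0
```

Emit:
{"name": "play_rows", "arguments": {
  "increments": "0 0 0 0 0.3;0 0 0 0 0.3;0 0 0 0 0.2;0 0 0 0 0;0 0 0 0 -0.5;0 0 0 0 -1;0 0 0 0 -1;0 0 0 0 -1;0 0 0 0 -1;0 0 -20 0 -1;0 0 -50 0 -1;0 0 -90 0 -1;0 0 -130 0 -1;0 0 -150 0 -1;0 0 -150 0 -1;0 0 -150 0 -1"
}}

```text
t: 10.65
tool_pos: [0.5305, 0.0397, 0.2238]
orientation: [-3.105, 0.48, -0.0]
force: [0.7, 0.6, -1.1]
opening: 0.0934
gripper_force: 0.0
```

```bash
python3 - <<'E'
from h import *
f=lambda a:cv2.resize(a,(400,300),interpolation=cv2.INTER_CUBIC)
w=robot.read_camera("wrist");sc=robot.read_camera("scene")[165:265,290:420]
cv2.imwrite("pics/w4.png",np.hstack([f(w[60:270,170:470]),f(sc)]))
for c in("wrist","scene"):
  for q in("stand","tripod"):print(c,q,[np.round(d["centre"],3) for d in robot.landmark_of(c,q)])
print(robot.read_state()["t"])
E
```

```text
wrist stand [array([ 0.533,  0.043, -0.002]), array([ 0.345,  0.005, -0.   ]), array([ 0.361,  0.229, -0.001])]
wrist tripod [array([ 0.499,  0.31 , -0.   ])]
scene stand [array([0.532, 0.04 , 0.001]), array([0.35 , 0.004, 0.001])]
scene tripod [array([0.5  , 0.313, 0.002])]
10.95
```

View pics/w4.png

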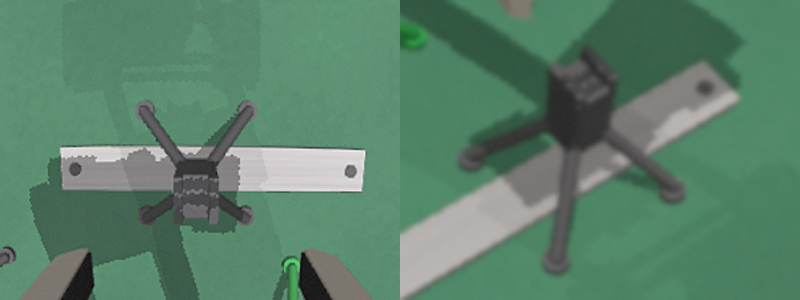

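The stand straddles the bar. The far feet are at (145,108) and (247,108), the near feet at (147,215) and (247,215), all off the bar, and the gripper is clear.

```bash
python3 -c "
from plant import robot
print(robot.close_job())"
```

```text
the job is handed in; nothing more can be done
None
```

I turned the stand about 39° on its post and set it down straddling the tie bar, two feet on each side. In the last pictures all four feet are clear of the bar and its origin reads about 0 mm above the shelf. The tripod stayed where it was and the gripper is clear; I handed the job in at about 11 s of the 32 s allowed, but no verdict came back.

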